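# Lower the ratchet hold-down onto a lock case

### The arm

A 6-joint arm with a two-finger parallel gripper is mounted at the origin on the work surface. World frame = base frame: x ahead of the robot, y to its left, z up, the work surface at z = 0. Lengths are in mm, angles in rad, forces in N, time in s.
With the tool pointing down it reaches from about 400 to 925 mm from the base axis. Payload 12.5 kg.
Tool frame: the origin (TCP) lies on the mounting face of the last link; the fingertips stand 190 mm ahead of it and the grasp point (between the pads) lies 171 mm ahead of it (env.grasp_offset is the distance from the TCP to the grasp point, in mm); z points along the fingers, y is the direction in which the jaws open and shut (so a half turn about z gives the same grasp; the last joint's range is limited). The gripper opens to 95 mm and grips with 3 to 60 N. Pads are 20 mm wide; open, the fingers measure 119 mm over their backs; the gripper's body (75 mm by 180 mm) begins 59 mm behind the grasp point.
Start: joints at [-1.208, 0.491, 1.559, -0, 1.092, -0.106], TCP at [282.403, -557.56, 404.761] pointing down, gripper open.
Joint ranges: [-3.1, 3.1], [-0.84, 2.19], [0.05, 2.79], [-1.13, 4.28], [0.06, 2.93], [-2.69, 2.69]. Speed limits (rad/s): [2.22, 2.22, 2.79, 3.14, 3.14, 3.14].

### API

Orientations are given as [roll, pitch, yaw] about the fixed x, y, z axes, in that order (R = Rz(yaw) Ry(pitch) Rx(roll)).
In Python, from cell import env, viewer gives the robot as it stands.
- The arm moves only by the tool play_rows, never from a script. Its argument "increments" is a list of rows, each an object of numbers: "dx", "dy", "dz": the shift along the tool's x, y, z in mm; "rx", "ry", "rz": the turn, a rotation vector about the tool's x, y, z in units of 6 degrees (1.0 is 6 degrees). A call has 1 to 8 rows; each row is the pose to reach, as a shift and turn from the pose measured when the call began, along the tool's axes at that moment; what a row does not reach only later rows make up. A row lasts 1/12 s, in which the tool goes at most 41.7 mm and 7.16 degrees, less where a joint would pass 70% of its speed; a pose out of reach is approached as far as the arm can. A call with a gripper value outside its range is refused whole. "fingers" is the opening, from 0 (shut) to 1 (fully open), set as the call begins (left out, the last holds). The fingers move at their own pace and stop on an object; the grip force is fixed at half the most. Time passes only in rows, so rows that repeat a pose let the fingers close. It gives the time, the measured TCP pose, the force and the opening at its end, in the units of the state.
- env.state(): the state, without advancing time (a new reading comes with each control period).
- viewer.read_camera(name): name is "scene" or "top"; returns a dict with "image" (384x512x3 uint8, red, green, blue), "fx", "fy", "cx", "cy" (pixels), "rvec" (rotation vector, rad) and "tvec" (3), from world to camera coordinates, as OpenCV has them. Camera axes: x right, y down, z forward; pixel columns grow to the right and rows downward; lengths in mm; the calibration is good to about 2 mm. A picture is of the moment at which its call begins. There is no depth.
- env.job_done(): hands the job in, once; it reports no verdict.
The state is a dict: "t": time; "joints": joint angles; "qvel": joint speeds; "tau": joint torques, N m; "eef_pos": TCP position; "tcp_rot": TCP orientation; "ft_force": force on the tool from outside, world axes, zero at the start; "moment": the same for the moment, N m; "opening": opening from 0.0 (shut) to 1.0 (fully open).
Only numpy, scipy, OpenCV 4.12 (cv2) and the standard library are available. Lean on these libraries where they do the work, as an engineer would, in place of code of your own. Each camera call takes 0.05 s, during which the arm holds its last target.

### The job

A lock case lies on the bench under the raised red arm of a ratchet hold-down. Without grasping anything, first press the green tab of the brass pawl down until it is fully free of the teeth, and only then push the red arm down by its yellow pad until its rubber foot rests on the lock case, and leave it there with the pawl still free. Leave the lock case and the things around it where they are.

Things in the scene. Friction and masses are not known exactly. Their poses are not given: they have to be found in the camera images.
- hold_down: Blue steel frame, fixed to the bench. Origin: on the bench, straight under the arm's hinge. Its +y points level from the hinge along the arm to the lock case, x is the hinge axis, z up. Foot plate 110 (x) x 150 (y) x 12 mm; two side cheeks, 48 mm over all in x, to 104 mm high, at y -16 to 28 mm. Pawl on the -y side, arm on the +y side.
- pivot_point (a point): The arm's hinge, 75 mm above the bench on the hold_down's origin; the axis is the frame's x.
- clamp_arm (a joint): Angle of the red arm above level, rad: 0 is level, its rubber foot just touching the lock case; starts raised at 0.68 to 0.8, falls as it is pushed down (limits -0.12 to 1.0). Stiff hinge: the arm stays where left; 3 to 6 N on the yellow pad moves it down. With the pawl in the teeth a tooth stops it firmly at about 0.6 to 0.64.
- push_pad (a point): Centre of the upper face of the yellow push pad at the arm's outer end, 187 mm out from the hinge, 14 mm above the arm's centre line; it moves on an arc about pivot_point. Pad 46 (across the arm) x 42 x 8 mm, fixed to the arm so that it is level when the arm is at 0.4 rad (outer edge 0.4 rad down when the arm is level). The arm is a bar 16 mm wide, 12 mm high.
- rubber_foot (a point): Centre of the underside of the black rubber foot (34 mm across) that hangs under the arm 150 mm out from the hinge and 53 mm below the arm's centre line.
- pawl (a joint): Turn of the brass pawl, rad: 0 to 0.05 at the start, its nose in the teeth; grows as the green tab is pressed down; clear of all teeth from about 0.2, fully pressed against its stop at 0.45. Stiff pivot without a spring: it stays where it is left. 3 to 4 N on the tab moves it.
- pawl_tab (a point): Centre of the upper face of the green thumb tab, 34 (x) x 30 (y) x 6 mm, 116 mm from the hinge on the frame's -y side, 73 mm above the bench when the pawl is in. The pivot lies 80 mm from it towards +y and 43 mm lower: in its full stroke the tab goes down about 39 mm and out (-y) about 11 mm, tilting 0.45 rad, outer edge down.
- lock_case: Loose steel mortise lock case lying flat under the arm, 165 (its x) x 88 (its y) x 22 mm, with a brass face plate 205 mm long on its +y edge and bolts to 62 mm from its centre; origin at the centre of its underside; 0.6 kg.
- oil_bottle: Small bottle with a black cap, standing loose, 36 mm across, 85 mm high; origin at the centre of its underside. Bystander.
- rim_cylinder: Brass lock cylinder standing loose, 36 mm across, 40 mm high; origin at the centre of its underside. Bystander.
- screwdriver: Loose screwdriver with a yellow handle, 190 mm long, lying on the bench along its own x; origin at the middle of its underside. Bystander.
There are look-alikes about, which are no part of the job. There is more than one size of the lock_case; the job needs the largest.

How it is judged:
By the outcome, as a careful person would: the job done as asked, in the order asked, and still so for the second after the job is handed in, with the robot touching nothing.
It also fails if it takes over 51 s, if anything falls off the work surface, if the arm or the gripper's body presses on something with over 40 N, if the wrist force passes 120 N, or if a joint passes its speed limit or range.

## Working session

There is one attempt and no reset: what is moved stays moved. The work goes in short steps, Python scripts to look and compute and a tool call to move; the robot and the scene stay as the last step left them, time stands still between calls to the robot, and variables do not carry over. Pictures are saved under pics/ and viewed, and the job is handed in when it is done.

Besides the shell and the picture viewer there is one more tool, called after "Request:" as name(argument=value, ...) on one line, values as JSON. play_rows: Moves the arm, as the interface text tells. Its arguments: {"type":"object","properties":{"increments":{"type":"array","items":{"type":"object","properties":{"dx":{"type":"number"},"dy":{"type":"number"},"dz":{"type":"number"},"rx":{"type":"number"},"ry":{"type":"number"},"rz":{"type":"number"}}}},"fingers":{"type":"number"}},"required":["increments"]}

```bash
mkdir -p pics; ls; cat > h.py <<'E'
import numpy as np, cv2
from cell import env, viewer
def cam(n):
    c=viewer.read_camera(n); return c
def save(c,name,crop=None,s=1):
    im=c["image"][:,:,::-1]
    if crop: x0,y0,x1,y1=crop; im=im[y0:y1,x0:x1]
    if s!=1: im=cv2.resize(im,None,fx=s,fy=s,interpolation=cv2.INTER_CUBIC)
    cv2.imwrite("pics/"+name,im)
def ray(c,u,v):
    R=cv2.Rodrigues(np.array(c["rvec"],float))[0]; t=np.array(c["tvec"],float).ravel()
    o=-R.T@t; d=R.T@np.array([(u-c["cx"])/c["fx"],(v-c["cy"])/c["fy"],1.]); return o,d/np.linalg.norm(d)
def onz(c,u,v,z):
    o,d=ray(c,u,v); return o+d*(z-o[2])/d[2]
def tri(c1,p1,c2,p2):
    o1,d1=ray(c1,*p1);o2,d2=ray(c2,*p2)
    s=np.linalg.lstsq(np.c_[d1,-d2],o2-o1,rcond=None)[0]
    a=o1+s[0]*d1;b=o2+s[1]*d2; return (a+b)/2,np.linalg.norm(a-b)
def proj(c,P):
    K=np.array([[c["fx"],0,c["cx"]],[0,c["fy"],c["cy"]],[0,0,1.]])
    return cv2.projectPoints(np.array(P,float).reshape(-1,3),np.array(c["rvec"],float),np.array(c["tvec"],float),K,None)[0].reshape(-1,2)
E
python3 - <<'E'
from h import *
for n in("scene","top"):
    c=cam(n); save(c,n+"0.png",s=1.5); print(n,c["fx"],ray(c,256,192))
print(env.state())
E
```

```text
pics
scene 387.6144619636853 (array([1147.11349783,  182.0903697 ,  521.36361329]), array([-0.76697253, -0.17260009, -0.61803102]))
top 355.1647441335115 (array([538.21212517,  58.74564363, 741.41916497]), array([ 0.06920203, -0.02638562, -0.99725367]))
{'t': 0.1, 'joints': array([-1.20757646e+00,  4.91473384e-01,  1.55937520e+00,  3.84003135e-05,
        1.09169794e+00, -1.05590917e-01]), 'qvel': array([ 2.34333225e-04,  2.39988636e-04, -1.03074113e-03, -1.87856702e-03,
       -6.94206834e-06, -1.90268779e-04]), 'tau': array([ 1.21466666e-03, -6.13627625e+01, -2.58604789e+01,  6.93268888e-02,
        4.70470986e-02, -4.48366097e-05]), 'eef_pos': array([ 282.40908815, -557.52649476,  404.24076952]), 'tcp_rot': array([-3.14064768e+00, -1.34403529e-04,  4.68793002e-01]), 'ft_force': array([ 0.90046404,  0.17305564, -0.62570713]), 'moment': array([ 0.00970496,  0.03321996, -0.03110629]), 'opening': 1.0001782395332088}
```

View pics/scene0.png

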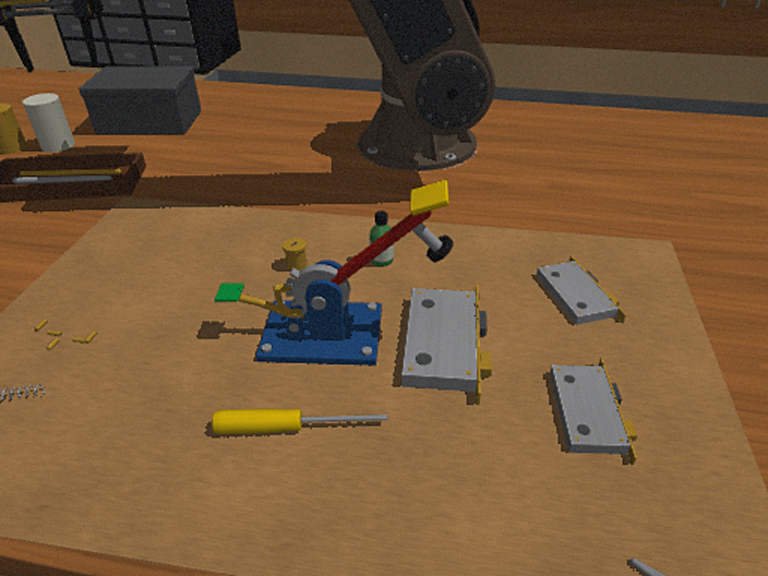

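View pics/top0.png

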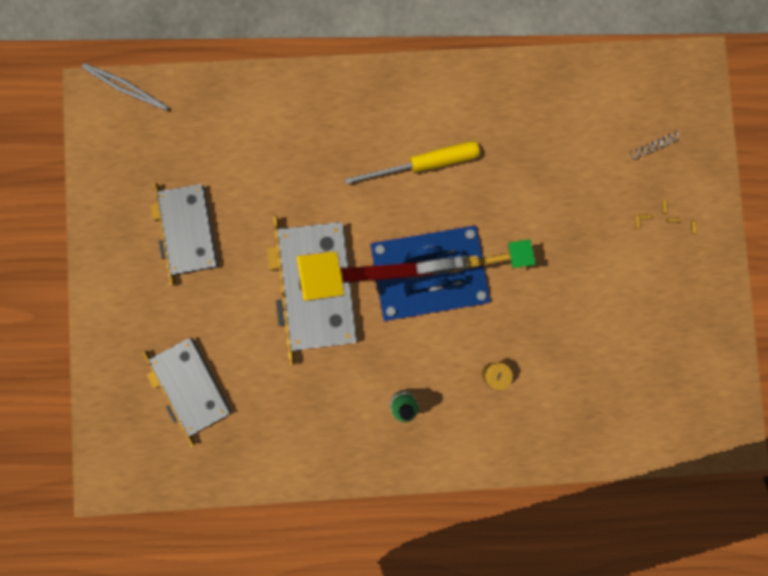

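The scene picture shows the green tab at about (229,292), the raised pad at (430,197) and the large lock case under it, in 1.5x pixels. In the top picture the tab is at (522,254) and the pad at (320,276). Next I measure these.

```bash
cat > m.py <<'E'
from h import *
def blob(c,lo,hi,near=None,amin=40):
    hsv=cv2.cvtColor(c["image"],cv2.COLOR_RGB2HSV)
    m=cv2.inRange(hsv,lo,hi); n,l,s,ce=cv2.connectedComponentsWithStats(m)
    r=[(ce[i],s[i,4],l==i) for i in range(1,n) if s[i,4]>=amin]
    if near is not None: r.sort(key=lambda q:np.hypot(*(q[0]-near)))
    return r
def quad(mask):
    k=cv2.findContours(mask.astype(np.uint8),cv2.RETR_EXTERNAL,cv2.CHAIN_APPROX_NONE)[0]
    return cv2.boxPoints(cv2.minAreaRect(max(k,key=len)))
G=((50,100,50),(75,255,255)); Y=((25,180,120),(33,255,255)); B=((105,120,40),(120,255,255))
E
python3 - <<'E'
from m import *
s,t=cam("scene"),cam("top")
for nm,(lo,hi),ns,nt in(("tab",G,(153,195),(348,169)),("pad",Y,(286,131),(213,184)),("plate",B,(213,220),(287,182))):
    a=blob(s,lo,hi,ns)[0];b=blob(t,lo,hi,nt)[0]
    P,e=tri(s,a[0],t,b[0]); print(nm,a[:2],b[:2],P.round(1),round(e,1))
    q=quad(b[2]); print("quad",q.round(1).tolist())
    z={"tab":73,"pad":P[2],"plate":12}[nm]
    Q=np.array([onz(t,*p,z) for p in q]); print(Q.round(1).tolist(),"c",Q.mean(0).round(1),"edges",[(np.linalg.norm(Q[i]-Q[i-1]).round(1),np.degrees(np.arctan2(*(Q[i]-Q[i-1])[1::-1])).round(1)) for i in range(4)])
E
```

```text
tab (array([152.43386243, 194.55555556]), np.int32(189)) (array([347.53125   , 168.75390625]), np.int32(256)) [ 626.5 -136.2   65.3] 0.5
quad [[338.3999938964844, 161.6999969482422], [353.6000061035156, 158.89999389648438], [356.70001220703125, 176.0], [341.5, 178.6999969482422]]
[[639.5, -117.2, 73.0], [644.3, -146.5, 73.0], [611.5, -151.2, 73.0], [606.7, -121.9, 73.0]] c [ 625.5 -134.2   73. ] edges [(np.float64(33.1), np.float64(8.3)), (np.float64(29.8), np.float64(-80.7)), (np.float64(33.2), np.float64(-171.9)), (np.float64(29.7), np.float64(99.2))]
pad (array([286.1218638 , 129.81362007]), np.int32(279)) (array([213.57884972, 183.47124304]), np.int32(539)) [589.2 108.5 209.1] 0.7
quad [[198.3000030517578, 172.10000610351562], [223.5, 168.5], [227.3000030517578, 195.10000610351562], [202.10000610351562, 198.6999969482422]]
[[606.8, 130.8, 209.1], [611.6, 92.9, 209.1], [571.3, 87.8, 209.1], [566.7, 125.6, 209.1]] c [589.1 109.3 209.1] edges [(np.float64(40.5), np.float64(7.4)), (np.float64(38.2), np.float64(-82.8)), (np.float64(40.6), np.float64(-172.8)), (np.float64(38.0), np.float64(97.0))]
plate (array([215.68290797, 221.04601701]), np.int32(2586)) (array([287.97972117, 194.89226869]), np.int32(1578)) [583.7 -30.9 -22.3] 1.0
quad [[251.6999969482422, 187.1999969482422], [322.3999938964844, 177.10000610351562], [326.1000061035156, 202.60000610351562], [255.39999389648438, 212.6999969482422]]
[[599.0, 48.0, 12.0], [617.1, -98.9, 12.0], [564.2, -104.7, 12.0], [546.4, 41.6, 12.0]] c [581.7 -28.5  12. ] edges [(np.float64(53.0), np.float64(6.9)), (np.float64(148.0), np.float64(-82.9)), (np.float64(53.3), np.float64(-173.7)), (np.float64(147.4), np.float64(96.9))]
```

```bash
cat > g.py <<'E'
import sys
from h import *
from scipy.spatial.transform import Rotation as Ro
def go(P,yaw=1.71,pitch=0.0):
    """P: fingertip target (world); prints tool-frame delta"""
    st=env.state(); R=Ro.from_euler("xyz",st["tcp_rot"])
    T=Ro.from_euler("xyz",[np.pi,pitch,yaw])
    tcp=np.array(P,float)-190*T.apply([0,0,1])
    d=R.inv().apply(tcp-st["eef_pos"]); r=(R.inv()*T).as_rotvec()/np.radians(6)
    print("t",round(st["t"],2),"tip now",(st["eef_pos"]+190*R.apply([0,0,1])).round(1),"F",st["ft_force"].round(1),"d",d.round(1),"r",r.round(2))
if __name__=="__main__":
    a=list(map(float,sys.argv[1:])); go(a[:3],*a[3:])
E
python3 g.py 625.5 -135 115
```

```text
t 0.2 tip now [ 282.4 -557.4  214.4] F [-0.7  0.2 -0.2] d [ 497.  -221.9   99.6] r [ -0.    -0.   -11.85]
```

Request:
play_rows(increments=[{"dx": 25,"dy": -11,"rz": -0.6},{"dx": 55,"dy": -25,"rz": -1.6},{"dx": 85,"dy": -38,"rz": -2.6},{"dx": 115,"dy": -51,"rz": -3.6},{"dx": 145,"dy": -65,"rz": -4.6},{"dx": 175,"dy": -78,"rz": -5.6},{"dx": 205,"dy": -91,"rz": -6.6},{"dx": 230,"dy": -102,"rz": -7.2}], fingers=0)

```text
invalid input
```

```bash
python3 g.py 625.5 -135 130
```

```text
t 0.2 tip now [ 282.4 -557.4  214.4] F [-0.7  0.2 -0.2] d [ 497.  -221.9   84.6] r [ -0.    -0.   -11.85]
```

Request:
play_rows(increments=[{"dx": 25,"dy": -11,"dz": 0,"rx": 0,"ry": 0,"rz": -0.6},{"dx": 55,"dy": -25,"dz": 0,"rx": 0,"ry": 0,"rz": -1.6},{"dx": 85,"dy": -38,"dz": 0,"rx": 0,"ry": 0,"rz": -2.6},{"dx": 115,"dy": -51,"dz": 0,"rx": 0,"ry": 0,"rz": -3.6},{"dx": 145,"dy": -65,"dz": 0,"rx": 0,"ry": 0,"rz": -4.6},{"dx": 175,"dy": -78,"dz": 0,"rx": 0,"ry": 0,"rz": -5.6},{"dx": 205,"dy": -91,"dz": 0,"rx": 0,"ry": 0,"rz": -6.6},{"dx": 230,"dy": -102,"dz": 0,"rx": 0,"ry": 0,"rz": -7.2}], fingers=0.0)

```text
t: 0.87
eef_pos: [442.5, -360.9, 404.5]
tcp_rot: [-3.141, -0.001, 1.229]
ft_force: [-0.5, 0.3, -0.8]
opening: 0.498
```

```bash
python3 g.py 625.5 -135 130
```

```text
t 0.87 tip now [ 442.5 -360.7  214.5] F [-0.5  0.3 -0.8] d [274.1  96.7  84.6] r [-0.   -0.01 -4.59]
```

Request:
play_rows(increments=[{"dx": 32,"dy": 12,"dz": 0,"rx": 0,"ry": 0,"rz": -0.7},{"dx": 66,"dy": 24,"dz": 0,"rx": 0,"ry": 0,"rz": -1.4},{"dx": 100,"dy": 36,"dz": 5,"rx": 0,"ry": 0,"rz": -2.1},{"dx": 134,"dy": 48,"dz": 15,"rx": 0,"ry": 0,"rz": -2.8},{"dx": 168,"dy": 60,"dz": 25,"rx": 0,"ry": 0,"rz": -3.5},{"dx": 202,"dy": 72,"dz": 35,"rx": 0,"ry": 0,"rz": -4.1},{"dx": 236,"dy": 84,"dz": 45,"rx": 0,"ry": 0,"rz": -4.6},{"dx": 262,"dy": 93,"dz": 55,"rx": 0,"ry": 0,"rz": -4.6}])

```text
t: 1.53
eef_pos: [619.3, -142.9, 349.0]
tcp_rot: [-3.142, -0.001, 1.715]
ft_force: [-0.2, -1.4, 0.7]
opening: 0.006
```

```bash
python3 g.py 625.5 -135 110; python3 - <<'E'
from h import *
for n in("scene","top"):
    c=cam(n); save(c,n+"1.png",s=1.5)
E
```

```text
t 1.53 tip now [ 619.2 -142.7  159. ] F [-0.2 -1.4  0.7] d [ 6.8  7.3 49. ] r [-0.   -0.01  0.05]
```

View pics/scene1.png

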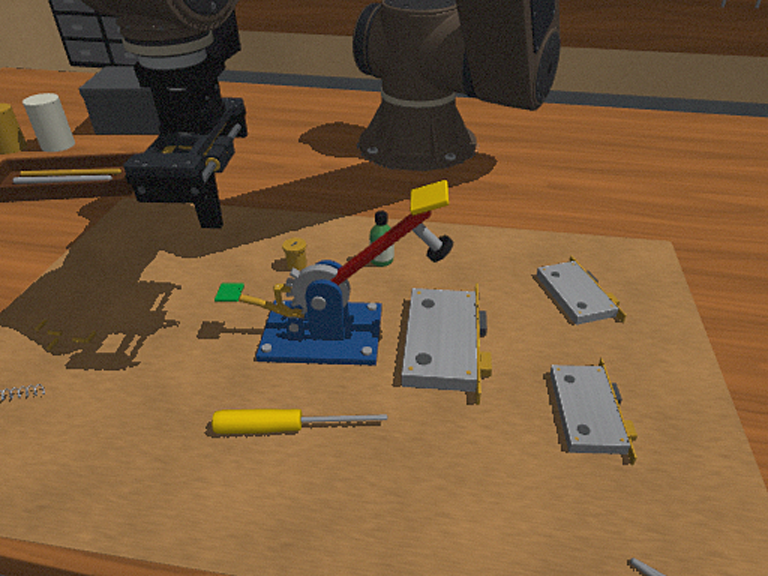

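View pics/top1.png

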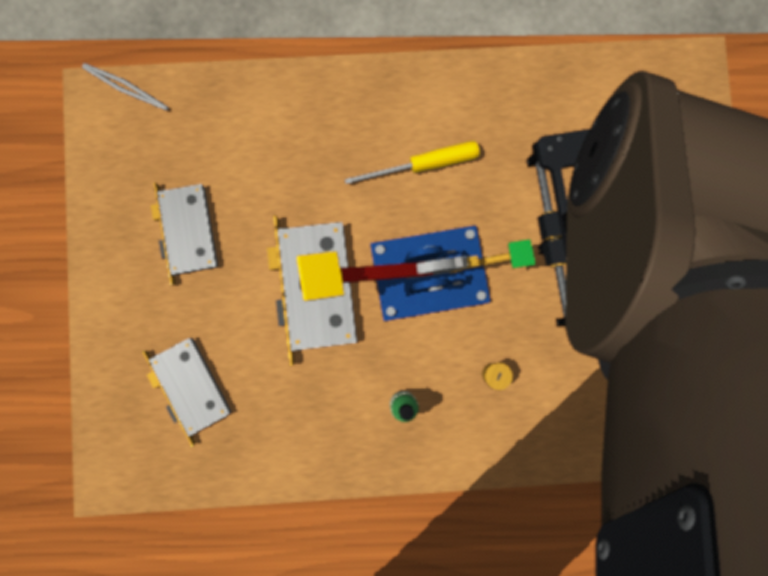

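The closed fingers hang above and short of the tab, with the wide gripper body along world x as I planned. The fingertip is at about (211,225) in the scene picture. I'll check that against its projection.

```bash
python3 - <<'E'
from h import *
s=cam("scene"); print(proj(s,[619.2,-142.7,159])*1.5)
E
python3 g.py 626 -136 95
```

```text
[[211.57684936 224.87581667]]
t 1.68 tip now [ 618.3 -143.2  158.4] F [-0.9 -0.5 -0. ] d [ 6.3  8.4 63.4] r [-0.02 -0.02  0.03]
```

Request:
play_rows(increments=[{"dx": 2,"dy": 2,"dz": 12,"rx": 0,"ry": 0,"rz": 0},{"dx": 4,"dy": 5,"dz": 26,"rx": 0,"ry": 0,"rz": 0},{"dx": 6,"dy": 7,"dz": 40,"rx": 0,"ry": 0,"rz": 0},{"dx": 6,"dy": 8,"dz": 54,"rx": 0,"ry": 0,"rz": 0},{"dx": 6,"dy": 8,"dz": 64,"rx": 0,"ry": 0,"rz": 0},{"dx": 6,"dy": 8,"dz": 70,"rx": 0,"ry": 0,"rz": 0},{"dx": 6,"dy": 8,"dz": 74,"rx": 0,"ry": 0,"rz": 0},{"dx": 6,"dy": 8,"dz": 76,"rx": 0,"ry": 0,"rz": 0}])

```text
t: 2.35
eef_pos: [625.5, -136.7, 272.1]
tcp_rot: [-3.14, -0.002, 1.713]
ft_force: [0.2, 0.5, 0.9]
opening: 0.004
```

```bash
python3 g.py 626 -136 73; python3 - <<'E'
from h import *
for n in("scene","top"):
    c=cam(n); save(c,n+"2.png",(80,100,330,260) if n=="scene" else None,3 if n=="scene" else 1.5)
E
```

```text
t 2.35 tip now [ 625.  -136.4   82.1] F [0.2 0.5 0.9] d [0.6 0.6 9.1] r [-0.02 -0.02  0.03]
```

View pics/scene2.png

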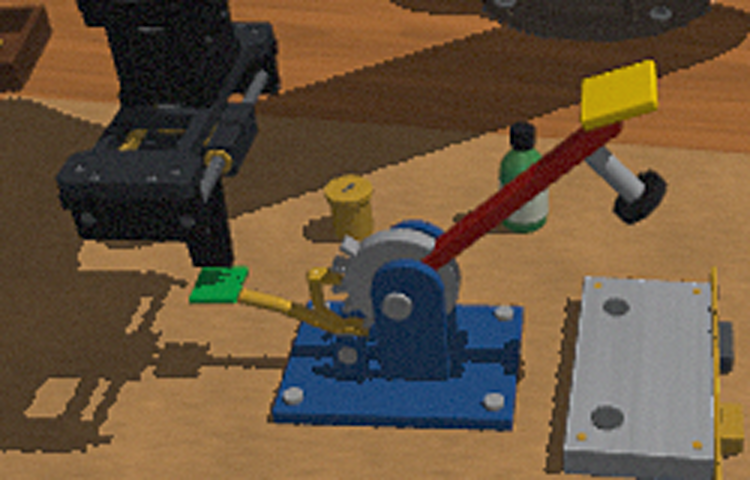

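The finger stands about 10 mm above the middle of the tab, which matches the measurement. I press along the tab's arc.

Request:
play_rows(increments=[{"dx": 0,"dy": 0,"dz": 5,"rx": 0,"ry": 0,"rz": 0},{"dx": 0,"dy": 0,"dz": 8,"rx": 0,"ry": 0,"rz": 0},{"dx": -1,"dy": 0,"dz": 11,"rx": 0,"ry": 0,"rz": 0},{"dx": -2,"dy": 0,"dz": 14,"rx": 0,"ry": 0,"rz": 0},{"dx": -4,"dy": 0,"dz": 17,"rx": 0,"ry": 0,"rz": 0},{"dx": -5,"dy": 0,"dz": 20,"rx": 0,"ry": 0,"rz": 0},{"dx": -6,"dy": 0,"dz": 22,"rx": 0,"ry": 0,"rz": 0},{"dx": -6,"dy": 0,"dz": 24,"rx": 0,"ry": 0,"rz": 0}])

```text
t: 3.12
eef_pos: [626.5, -142.9, 248.5]
tcp_rot: [-3.141, -0.001, 1.713]
ft_force: [-0.0, -5.4, 4.8]
opening: 0.009
```

```bash
python3 g.py 627.4 -146 42; python3 - <<'E'
from h import *
c=cam("scene"); save(c,"scene3.png",(80,100,330,260),3)
E
```

```text
t 3.12 tip now [ 626.3 -142.7   58.5] F [-0.  -5.4  4.8] d [-3.2  0.4 16.5] r [-0.01 -0.01  0.03]
```

View pics/scene3.png

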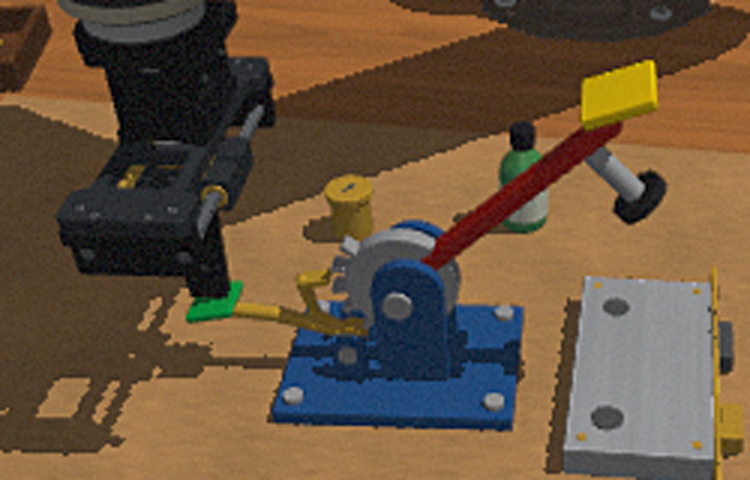

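The tab is going down and the finger is on it, at about (215,300). The arm hasn't moved, and the force is about 5 N. I keep pressing.

Request:
play_rows(increments=[{"dx": -1,"dy": 0,"dz": 3,"rx": 0,"ry": 0,"rz": 0},{"dx": -1,"dy": 0,"dz": 6,"rx": 0,"ry": 0,"rz": 0},{"dx": -2,"dy": 0,"dz": 9,"rx": 0,"ry": 0,"rz": 0},{"dx": -3,"dy": 0,"dz": 11,"rx": 0,"ry": 0,"rz": 0},{"dx": -3,"dy": 0,"dz": 13,"rx": 0,"ry": 0,"rz": 0},{"dx": -3,"dy": 0,"dz": 15,"rx": 0,"ry": 0,"rz": 0},{"dx": -3,"dy": 0,"dz": 16,"rx": 0,"ry": 0,"rz": 0},{"dx": -3,"dy": 0,"dz": 17,"rx": 0,"ry": 0,"rz": 0}])

```text
t: 3.83
eef_pos: [627.1, -146.3, 231.2]
tcp_rot: [-3.141, 0.0, 1.713]
ft_force: [0.8, -7.1, 2.9]
opening: 0.004
```

```bash
python3 g.py 627.4 -146 42; python3 - <<'E'
from h import *
c=cam("scene"); save(c,"scene4.png",(80,100,330,260),3)
E
```

```text
t 3.83 tip now [ 627.  -146.4   41.2] F [ 0.8 -7.1  2.9] d [ 0.3  0.4 -0.8] r [-0.    0.    0.03]
```

View pics/scene4.png

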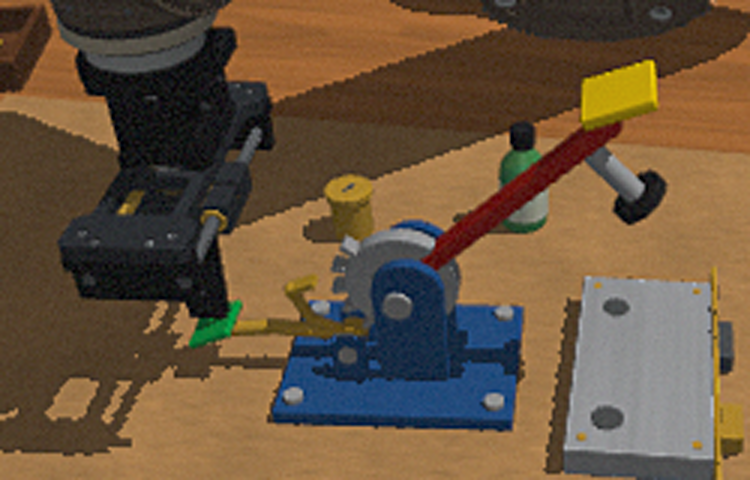

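The pawl nose is well away from the wheel. I press 3 mm more, ease outward, then lift.

Request:
play_rows(increments=[{"dx": 0,"dy": 0,"dz": 1.5,"rx": 0,"ry": 0,"rz": 0},{"dx": 0,"dy": 0,"dz": 3,"rx": 0,"ry": 0,"rz": 0},{"dx": 0,"dy": 0,"dz": 3,"rx": 0,"ry": 0,"rz": 0}])

```text
t: 4.13
eef_pos: [627.1, -146.6, 227.9]
tcp_rot: [-3.141, 0.001, 1.713]
ft_force: [-0.7, -5.7, 5.3]
opening: 0.005
```

Request:
play_rows(increments=[{"dx": -1,"dy": 0,"dz": -2,"rx": 0,"ry": 0,"rz": 0},{"dx": -3,"dy": 0,"dz": -6,"rx": 0,"ry": 0,"rz": 0},{"dx": -4,"dy": 0,"dz": -15,"rx": 0,"ry": 0,"rz": 0},{"dx": -5,"dy": 0,"dz": -35,"rx": 0,"ry": 0,"rz": 0},{"dx": -5,"dy": 0,"dz": -65,"rx": 0,"ry": 0,"rz": 0},{"dx": -5,"dy": 0,"dz": -100,"rx": 0,"ry": 0,"rz": 0},{"dx": -5,"dy": 0,"dz": -135,"rx": 0,"ry": 0,"rz": 0},{"dx": -5,"dy": 0,"dz": -170,"rx": 0,"ry": 0,"rz": 0}])

```text
t: 4.8
eef_pos: [627.4, -151.1, 400.2]
tcp_rot: [-3.141, 0.0, 1.713]
ft_force: [-0.3, 0.3, 0.2]
opening: 0.003
```

```bash
python3 g.py 589 109 245; python3 - <<'E'
from m import *
s=cam("scene"); save(s,"scene5.png",(80,100,330,260),3)
t=cam("top"); save(t,"top5.png",s=1.5)
a=blob(s,*G,(153,225))[0]; print(a[:2], [onz(s,*a[0],z).round(1) for z in (30,34,40,50)])
E
```

```text
t 4.8 tip now [ 627.4 -151.1  210.2] F [-0.3  0.3  0.2] d [262.9  -1.1 -34.9] r [-0.    0.    0.03]
(array([151.70860927, 208.97350993]), np.int32(151)) [array([ 628.7, -143.2,   30. ]), array([ 632.9, -140.5,   34. ]), array([ 639.2, -136.6,   40. ]), array([ 649.8, -130. ,   50. ])]
```

View pics/scene5.png

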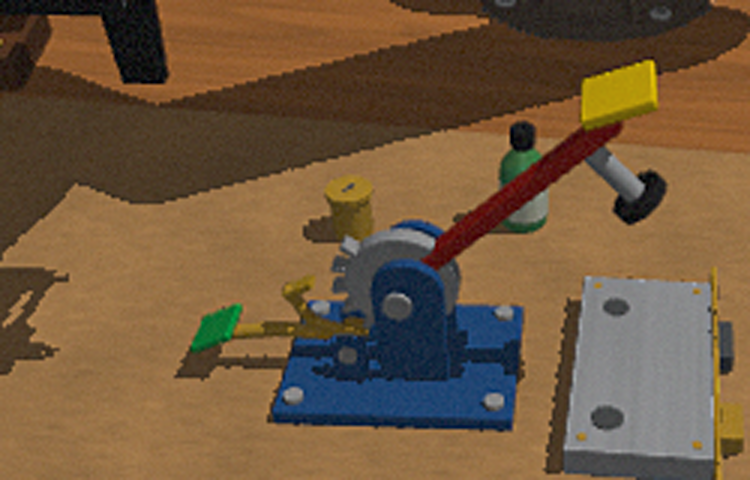

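View pics/top5.png

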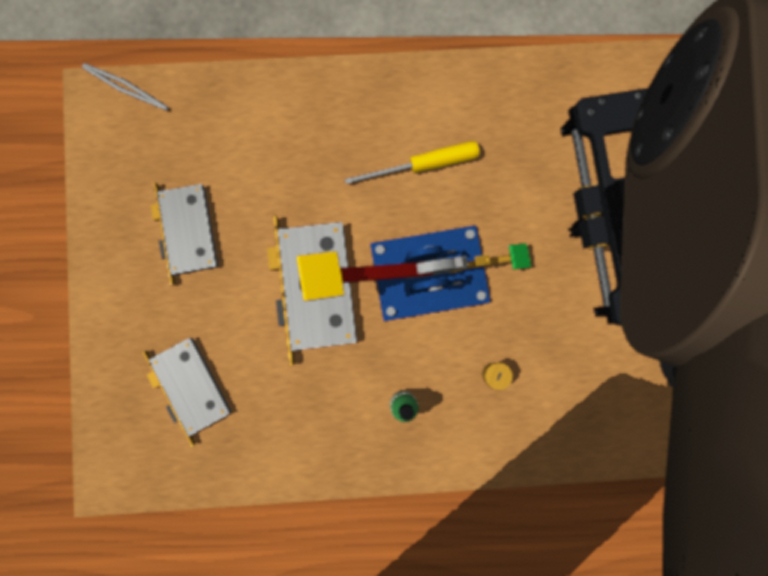

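The pawl is fully down: the tab centre comes out at z ≈ 30–34 and the nose is clear of the wheel. The arm and lock case haven't moved. Next I go above the pad.

Request:
play_rows(increments=[{"dx": 20,"dy": 0,"dz": -12,"rx": 0,"ry": 0,"rz": 0},{"dx": 52,"dy": 0,"dz": -28,"rx": 0,"ry": 0,"rz": 0},{"dx": 86,"dy": 0,"dz": -35,"rx": 0,"ry": 0,"rz": 0},{"dx": 120,"dy": 0,"dz": -36,"rx": 0,"ry": 0,"rz": 0},{"dx": 154,"dy": -1,"dz": -36,"rx": 0,"ry": 0,"rz": 0},{"dx": 188,"dy": -1,"dz": -36,"rx": 0,"ry": 0,"rz": 0},{"dx": 220,"dy": -1,"dz": -36,"rx": 0,"ry": 0,"rz": 0},{"dx": 245,"dy": -1,"dz": -36,"rx": 0,"ry": 0,"rz": 0}])

```text
t: 5.57
eef_pos: [590.8, 93.7, 439.3]
tcp_rot: [3.134, 0.004, 1.715]
ft_force: [1.1, -0.2, 0.5]
opening: 0.013
```

```bash
python3 g.py 589 109 225; python3 - <<'E'
from h import *
c=cam("scene"); save(c,"scene6.png",(80,60,330,260),3)
E
```

```text
t 5.57 tip now [592.3  93.1 249.4] F [ 1.1 -0.2  0.5] d [15.5  0.2 24.3] r [0.07 0.04 0.04]
```

View pics/scene6.png

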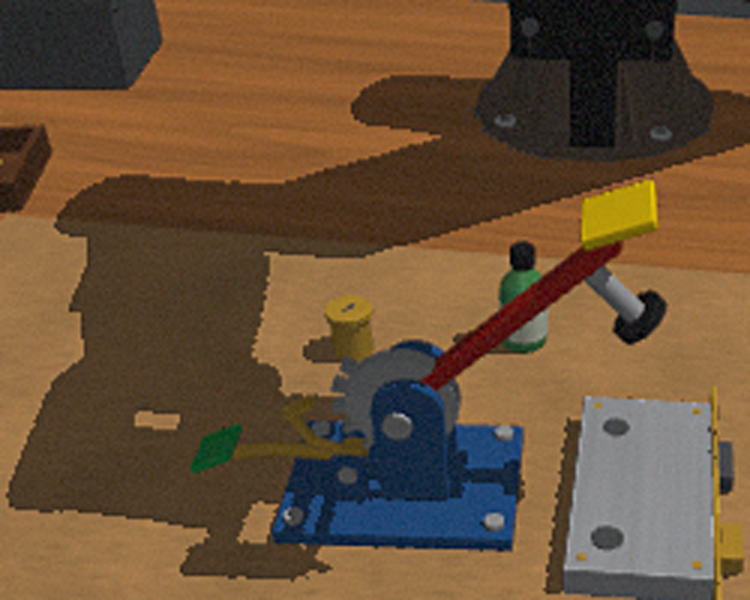

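Request:
play_rows(increments=[{"dx": 6,"dy": 0,"dz": 6,"rx": 0,"ry": 0,"rz": 0},{"dx": 12,"dy": 0,"dz": 14,"rx": 0,"ry": 0,"rz": 0},{"dx": 15,"dy": 0,"dz": 20,"rx": 0,"ry": 0,"rz": 0},{"dx": 15,"dy": 0,"dz": 24,"rx": 0,"ry": 0,"rz": 0},{"dx": 15,"dy": 0,"dz": 26,"rx": 0,"ry": 0,"rz": 0},{"dx": 15,"dy": 0,"dz": 26,"rx": 0,"ry": 0,"rz": 0}])

```text
t: 6.12
eef_pos: [588.5, 110.6, 412.6]
tcp_rot: [3.135, 0.003, 1.715]
ft_force: [-0.4, -0.3, 0.1]
opening: 0.002
```

```bash
python3 g.py 589 109 212; python3 - <<'E'
from h import *
c=cam("scene"); save(c,"scene7.png",(80,60,330,260),3)
E
```

```text
t 6.12 tip now [589.8 110.2 222.6] F [-0.4 -0.3  0.1] d [-1.6  0.2 10.6] r [0.06 0.03 0.05]
```

View pics/scene7.png

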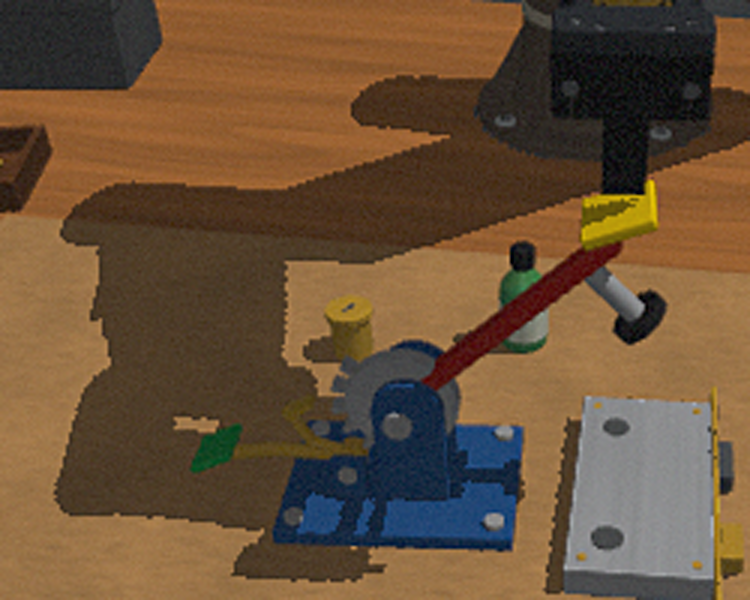

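The finger is right above the pad, with the finger end at about (625,195). I push along the arc.

Request:
play_rows(increments=[{"dx": 0,"dy": 0,"dz": 6,"rx": 0,"ry": 0,"rz": 0},{"dx": 1,"dy": 0,"dz": 12,"rx": 0,"ry": 0,"rz": 0},{"dx": 6,"dy": 0,"dz": 18,"rx": 0,"ry": 0,"rz": 0},{"dx": 11,"dy": 0,"dz": 24,"rx": 0,"ry": 0,"rz": 0},{"dx": 16,"dy": 0,"dz": 30,"rx": 0,"ry": 0,"rz": 0},{"dx": 21,"dy": 0,"dz": 36,"rx": 0,"ry": 0,"rz": 0},{"dx": 24,"dy": 0,"dz": 41,"rx": 0,"ry": 0,"rz": 0},{"dx": 27,"dy": 0,"dz": 45,"rx": 0,"ry": 0,"rz": 0}])

```text
t: 6.83
eef_pos: [584.9, 137.8, 367.1]
tcp_rot: [3.136, 0.003, 1.716]
ft_force: [0.6, -0.9, 1.3]
opening: 0.009
```

```bash
python3 g.py 581.5 165 93; python3 - <<'E'
from h import *
c=cam("scene"); save(c,"scene8.png",(80,60,330,260),3)
E
```

```text
t 6.83 tip now [586.1 137.4 177.1] F [ 0.6 -0.9  1.3] d [27.7  0.1 84. ] r [0.06 0.03 0.06]
```

View pics/scene8.png

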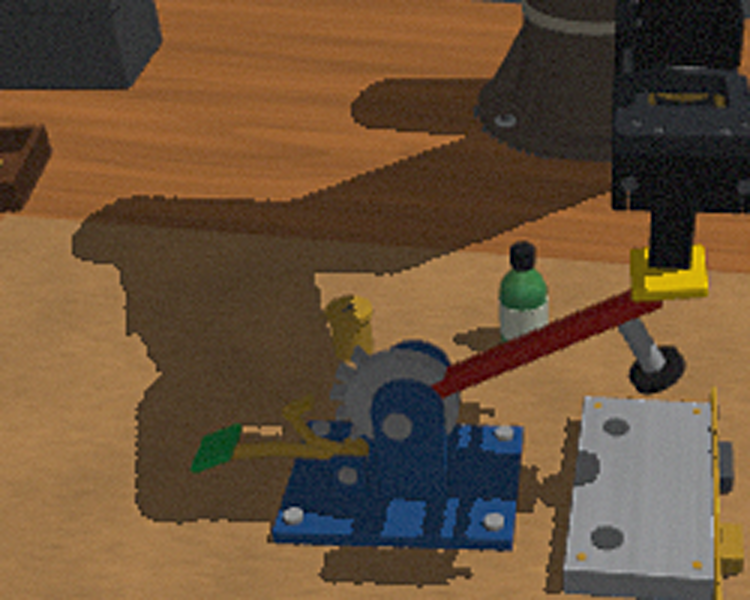

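The arm is down to about 0.48 rad, past the tooth stop angle, and the pawl is still down. I continue.

Request:
play_rows(increments=[{"dx": 4,"dy": 0,"dz": 7,"rx": 0,"ry": 0,"rz": 0},{"dx": 8,"dy": 0,"dz": 15,"rx": 0,"ry": 0,"rz": 0},{"dx": 12,"dy": 0,"dz": 23,"rx": 0,"ry": 0,"rz": 0},{"dx": 16,"dy": 0,"dz": 31,"rx": 0,"ry": 0,"rz": 0},{"dx": 19,"dy": 0,"dz": 39,"rx": 0,"ry": 0,"rz": 0},{"dx": 22,"dy": 0,"dz": 47,"rx": 0,"ry": 0,"rz": 0},{"dx": 24,"dy": 0,"dz": 54,"rx": 0,"ry": 0,"rz": 0},{"dx": 25,"dy": 0,"dz": 59,"rx": 0,"ry": 0,"rz": 0}])

```text
t: 7.55
eef_pos: [581.4, 163.1, 306.4]
tcp_rot: [3.137, 0.003, 1.716]
ft_force: [-0.0, 3.6, 2.9]
opening: 0.007
```

```bash
python3 g.py 581.5 165 93; python3 - <<'E'
from h import *
c=cam("scene"); save(c,"scene9.png",(80,60,330,260),3)
E
```

```text
t 7.55 tip now [582.3 162.7 116.4] F [-0.   3.6  2.9] d [ 1.9  0.3 23.4] r [0.04 0.03 0.06]
```

View pics/scene9.png

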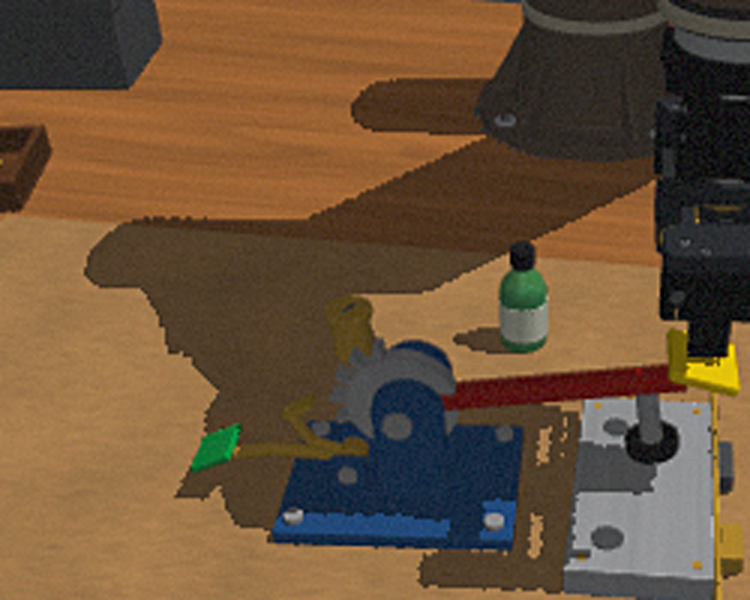

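Request:
play_rows(increments=[{"dx": 1,"dy": 0,"dz": 4,"rx": 0,"ry": 0,"rz": 0},{"dx": 1,"dy": 0,"dz": 8,"rx": 0,"ry": 0,"rz": 0},{"dx": 2,"dy": 0,"dz": 11,"rx": 0,"ry": 0,"rz": 0},{"dx": 2,"dy": 0,"dz": 14,"rx": 0,"ry": 0,"rz": 0},{"dx": 2,"dy": 0,"dz": 16,"rx": 0,"ry": 0,"rz": 0},{"dx": 2,"dy": 0,"dz": 17,"rx": 0,"ry": 0,"rz": 0}])

```text
t: 8.1
eef_pos: [581.0, 165.2, 288.6]
tcp_rot: [3.138, 0.002, 1.716]
ft_force: [-1.6, 4.4, 3.7]
opening: 0.006
```

Request:
play_rows(increments=[{"dx": 0,"dy": 0,"dz": 1,"rx": 0,"ry": 0,"rz": 0},{"dx": 0,"dy": 0,"dz": 2,"rx": 0,"ry": 0,"rz": 0},{"dx": 0,"dy": 0,"dz": 2,"rx": 0,"ry": 0,"rz": 0}])

```text
t: 8.35
eef_pos: [581.0, 165.2, 286.5]
tcp_rot: [3.138, 0.002, 1.716]
ft_force: [-0.2, 3.5, 1.4]
opening: 0.004
```

```bash
python3 g.py 581.5 165 93; python3 - <<'E'
from h import *
c=cam("scene"); save(c,"scene10.png",(180,120,360,260),4)
E
```

```text
t 8.35 tip now [581.7 164.9  96.5] F [-0.2  3.5  1.4] d [-0.3  0.5  3.5] r [0.03 0.02 0.06]
```

View pics/scene10.png

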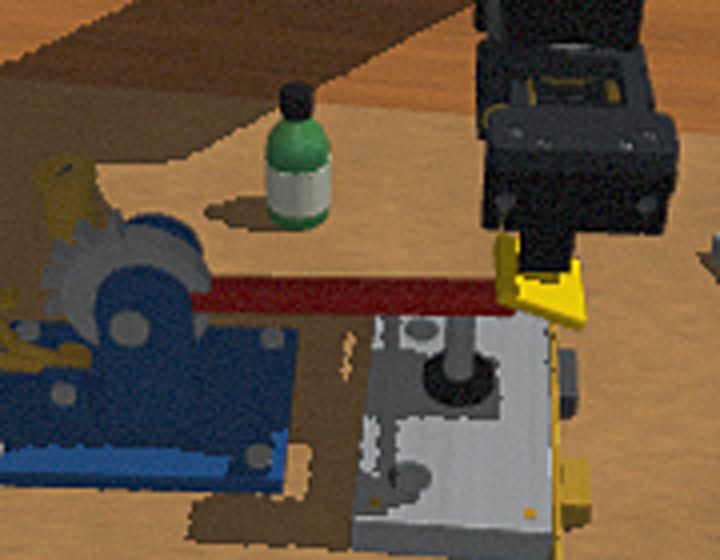

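The foot is only a few mm above the case and the force is still just the hinge friction. I go on in small steps until the force rises.

Request:
play_rows(increments=[{"dx": 0,"dy": 0,"dz": 1,"rx": 0,"ry": 0,"rz": 0},{"dx": 0,"dy": 0,"dz": 1.5,"rx": 0,"ry": 0,"rz": 0},{"dx": 0,"dy": 0,"dz": 1.5,"rx": 0,"ry": 0,"rz": 0}])

```text
t: 8.65
eef_pos: [581.0, 165.2, 285.0]
tcp_rot: [3.138, 0.002, 1.716]
ft_force: [-0.8, 5.5, 2.8]
opening: 0.005
```

Request:
play_rows(increments=[{"dx": 0,"dy": 0,"dz": 1,"rx": 0,"ry": 0,"rz": 0},{"dx": 0,"dy": 0,"dz": 1.5,"rx": 0,"ry": 0,"rz": 0},{"dx": 0,"dy": 0,"dz": 1.5,"rx": 0,"ry": 0,"rz": 0}])

```text
t: 8.9
eef_pos: [581.0, 165.3, 283.4]
tcp_rot: [3.138, 0.002, 1.716]
ft_force: [-1.8, 5.8, 3.3]
opening: 0.008
```

```bash
python3 g.py 581.5 165 93
```

```text
t 8.9 tip now [581.7 165.   93.4] F [-1.8  5.8  3.3] d [-0.3  0.5  0.4] r [0.03 0.02 0.05]
```

Request:
play_rows(increments=[{"dx": 0,"dy": 0,"dz": 1,"rx": 0,"ry": 0,"rz": 0},{"dx": 0,"dy": 0,"dz": 1,"rx": 0,"ry": 0,"rz": 0}])

```text
t: 9.07
eef_pos: [580.9, 165.4, 283.0]
tcp_rot: [3.137, 0.002, 1.716]
ft_force: [-4.1, 5.4, 9.4]
opening: 0.006
```

Request:
play_rows(increments=[{"dx": 0,"dy": 0,"dz": 1,"rx": 0,"ry": 0,"rz": 0},{"dx": 0,"dy": 0,"dz": 1,"rx": 0,"ry": 0,"rz": 0}])

```text
t: 9.23
eef_pos: [580.9, 165.4, 283.0]
tcp_rot: [3.137, 0.002, 1.716]
ft_force: [-3.8, 4.5, 13.1]
opening: 0.001
```

```bash
python3 g.py 581.5 165 90;python3 - <<'E'
from h import *
c=cam("scene"); save(c,"scene11.png",(180,120,360,260),4)
E
```

```text
t 9.23 tip now [581.8 165.2  93. ] F [-3.8  4.5 13.1] d [-0.5  0.6  3. ] r [0.05 0.02 0.06]
```

View pics/scene11.png

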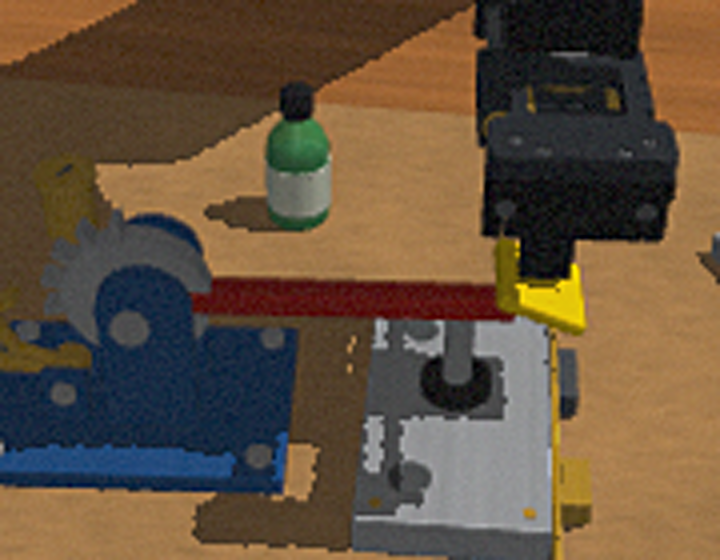

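The arm has stopped firmly: the force rose to 13 N with no travel, and the tip height of 93 mm is what a level arm predicts. I back off.

Request:
play_rows(increments=[{"dx": 0,"dy": 0,"dz": -2,"rx": 0,"ry": 0,"rz": 0},{"dx": 1,"dy": 0,"dz": -6,"rx": 0,"ry": 0,"rz": 0},{"dx": 1,"dy": 0,"dz": -16,"rx": 0,"ry": 0,"rz": 0},{"dx": 1,"dy": 0,"dz": -36,"rx": 0,"ry": 0,"rz": 0},{"dx": 1,"dy": 0,"dz": -66,"rx": 0,"ry": 0,"rz": 0},{"dx": 1,"dy": 0,"dz": -96,"rx": 0,"ry": 0,"rz": 0},{"dx": 1,"dy": 0,"dz": -120,"rx": 0,"ry": 0,"rz": 0},{"dx": 1,"dy": 0,"dz": -130,"rx": 0,"ry": 0,"rz": 0}])

```text
t: 9.95
eef_pos: [580.1, 166.4, 416.9]
tcp_rot: [3.132, 0.002, 1.716]
ft_force: [-0.8, -0.1, -0.1]
opening: 0.004
```

```bash
python3 g.py 581.5 165 220;python3 - <<'E'
from h import *
c=cam("scene"); save(c,"scene12.png",(80,100,360,280),2.7)
E
```

```text
t 9.95 tip now [581.9 166.2 226.9] F [-0.8 -0.1 -0.1] d [-1.6  1.1  6.9] r [0.09 0.02 0.05]
```

View pics/scene12.png

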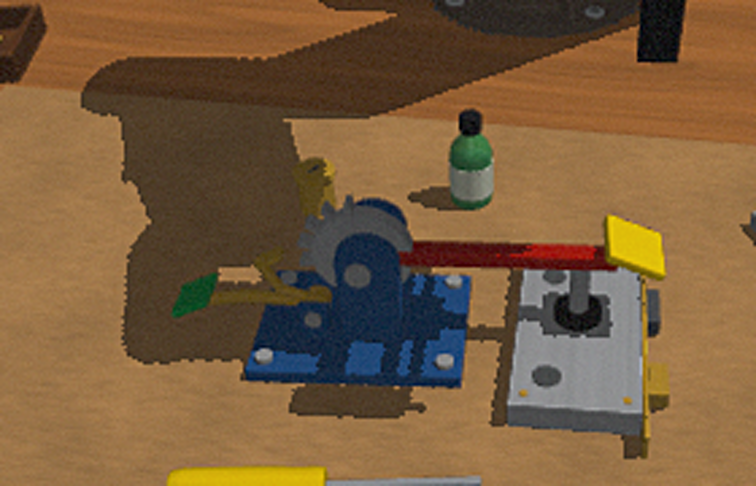

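The arm is level with its foot on the case, the pawl is down and the robot is clear. One numeric check before handing in.

```bash
python3 - <<'E'
from m import *
s=cam("scene"); a=blob(s,*G,(152,209))[0]; b=blob(s,*Y,(314,191))
print("tab",a[:2],"(was 151.7,209.0 after press)"); print("pad",b[0][:2],"expect",proj(s,[583.5,165,89]))
old=cv2.resize(cv2.imread("pics/scene0.png"),(512,384),interpolation=cv2.INTER_AREA); new=s["image"][:,:,::-1]
# brass bolt and screwdriver
for nm,(x0,y0,x1,y1) in {"bolt/face":(312,228,332,270),"screwdriver":(135,268,262,295),"case front":(262,235,320,262)}.items():
    A=cv2.cvtColor(old[y0:y1,x0:x1],6).astype(np.float32);B=cv2.cvtColor(new[y0:y1,x0:x1].copy(),6).astype(np.float32)
    print(nm,np.round(cv2.phaseCorrelate(A,B)[0],2))
E
```

```text
tab (array([151.57792208, 209.07142857]), np.int32(154)) (was 151.7,209.0 after press)
pad (array([315.        , 190.64495114]), np.int32(307)) expect [[314.93797487 189.75431083]]
bolt/face [0.02 0.47]
screwdriver [-0.03  0.51]
case front [0.06 0.44]
```

```bash
python3 -c "
from cell import env
print(env.job_done()); print(env.state()['t'])"
```

```text
the job is handed in; nothing more can be done
None
the job is handed in; nothing more can be done
```

I pressed the green tab down with the closed fingers until the pawl was fully free. Then I pushed the red arm down by its yellow pad until the rubber foot rested on the lock case, and handed the job in at about 10 s with the robot clear of everything.

- **Pawl:** after the press the tab centre was at z ≈ 30–34 mm, close to its stop, with the nose visibly clear of the teeth. It had not moved by the last look (within 0.2 px).
- **Arm:** it stopped firmly, with the vertical force rising to 13 N without further travel. The fingertip was then at 93 mm, as expected for a level arm. After release the pad appeared within 1 px of where a level arm puts it.
- **Surroundings:** the lock case and screwdriver showed no movement beyond a uniform 0.5 px offset, most likely from resizing the pictures. I checked the oil bottle and brass cylinder only by eye, and they looked unmoved.

One move call was refused as "invalid input" before the robot had moved. I resent it with every field filled in, and it went through. No other check failed or disagreed.

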